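# Click the spare battery pack into the counter charger

## Robot

A 6-joint arm with a two-finger parallel gripper is mounted at the origin on the work surface. World frame = base frame: x ahead of the robot, y to its left, z up, the work surface at z = 0. Lengths are in mm, angles in rad, forces in N, time in s.
With the tool pointing down it reaches from about 350 to 775 mm from the base axis. Payload 7.3 kg.
Tool frame: the origin (TCP) lies at the very end of the fingers, on their centre line; the grasp point (between the pads) lies 19 mm behind it; z points along the fingers, y is the direction in which the jaws open and shut (so a half turn about z gives the same grasp; the last joint's range is limited). The gripper opens to 92 mm and grips with 3 to 60 N. Pads are 19 mm wide; open, the fingers measure 130 mm over their backs; the gripper's body (75 mm by 190 mm) begins 47 mm behind the grasp point.
Start: joints at [1.079, 0.342, 1.524, -0, 1.275, -0.146], TCP at [177.935, 493.947, 226.741] pointing down, gripper open.
Joint ranges: [-2.53, 2.53], [-0.77, 2.02], [0.04, 2.7], [-1, 4.14], [0.28, 2.66], [-3.11, 3.11]. Speed limits (rad/s): [2.57, 2.57, 3.14, 3.14, 3.14, 3.14].

## Interface

Orientations are given as [roll, pitch, yaw] about the fixed x, y, z axes, in that order (R = Rz(yaw) Ry(pitch) Rx(roll)).
In Python, from plant import bot gives the robot as it stands.
- The arm moves only by the tool arm_command, never from a script. Its argument "targets" is a list of rows, each an object of numbers: "x", "y", "z": the shift along the world's x, y, z in cm; "roll": the turn about the world's z in rad. In form: [{"x": .., "y": .., "z": .., "roll": ..}, ...]. A call has 1 to 8 rows; each row is the pose to reach, as a shift and turn from the pose commanded when the call began; what a row does not reach only later rows make up. A row lasts 1/12 s, in which the tool goes at most 41.7 mm and 7.16 degrees, less where a joint would pass 70% of its speed; a pose out of reach is approached as far as the arm can. A call with a gripper value outside its range is refused whole. "fingers" is the opening, from 0 (shut) to 1 (fully open), set as the call begins (left out, the last holds). The fingers move at their own pace and stop on an object; the grip force is fixed at half the most. Time passes only in rows, so rows that repeat a pose let the fingers close. It gives the time, the measured TCP pose, the force and the opening at its end, in the units of the state.
- bot.get_obs(): the state, without advancing time (a new reading comes with each control period).
- bot.capture(name): name is "scene" or "top"; returns a dict with "img" (420x560x3 uint8, blue, green, red), "fx", "fy", "cx", "cy" (pixels), "position" and "rotation" of the camera in the world. Camera axes: x right, y down, z forward; pixel columns grow to the right and rows downward; lengths in mm; the calibration is good to about 2 mm. A picture is of the moment at which its call begins. There is no depth.
- bot.close_job(): hands the job in, once; it reports no verdict.
The state is a dict: "time": time; "joint_positions": joint angles; "dq": joint speeds; "tau": joint torques, N m; "tool_pos": TCP position; "tcp_rot": TCP orientation; "contact_force": force on the tool from outside, world axes, zero at the start; "moment": the same for the moment, N m; "grip_width": finger opening in mm.
Only numpy, scipy, OpenCV 4.12 (cv2) and the standard library are available. Lean on these libraries where they do the work, as an engineer would, in place of code of your own. Each camera call takes 0.05 s, during which the arm holds its last target.

## Task

Put the spare battery pack on charge: pick it up off the sales counter by its grip, feel its foot into the well of the charger, and push it gently straight down past the sprung side ball until it clicks and sits fully home and upright. Never force it, let go of it when it is held, and leave the other things on the counter where they are.

Things in the scene. Friction and masses are not known exactly. Their poses are not given: they have to be found in the camera images.
- pack_grip (a point): Centre of the rubber grip on top of the spare battery pack, which stands upright on the counter; z up. The grip is 36 mm long (x), 18 mm wide (y), 40 mm high, from 50 to 90 mm above the pack's underside; this point is at 72 mm. Grip it across the 18 mm (fingers close along y); the body's shoulder lies 22 mm below this point. Pack mass 0.21 to 0.33 kg.
- pack_foot (a point): Centre of the pack's underside, 72 mm below pack_grip, same axes. The pack's body is a black block 60 mm long (x), 36 mm wide (y), 50 mm high. Both 60 mm long faces have the same level groove, 11 mm high and 5 mm deep, its middle 14 mm above the underside, so the pack fits either way round (half a turn about z).
- charger: Charger, fixed to the counter: black shell 150 mm (x) by 126 mm (y) by 38 mm high; origin at the centre of its underside, z up. In its opening stands a grey insert block, 96 x 72 mm, with the upright well for the pack's foot in its middle. Pressing the pack on the charger with over 35 N damages it. Home, the pack stands on the well's floor, its underside about 10 to 18 mm above the counter.
- well_nominal (a point): Where the middle of the well's mouth is meant to be: 46 mm above the charger's origin, same axes. The insert is fitted with play: square to the charger and rigid, but the well lies up to 4 mm off this point in x and likewise in y, and the insert's flat top 42 to 50 mm above the counter. This differs each time and is not measured: feel or look for it.
- well_floor (a point): Nominal middle of the well's floor, shifted in truth as the mouth is; a stiff sprung pad (8 N/mm, 3 mm). The well is 62 mm long (charger's x) and 38 mm wide (charger's y), 32 mm deep below the insert's top, with a 1 mm bevel round its mouth. The rim is 17 mm wide and can bear the pack's foot while searching. The pack's 60 mm goes along the charger's x.
- well_ball (a joint): Sprung 12 mm steel ball in the well's +y side wall, mid-length, 18 mm below the insert's top, showing 4.5 mm. Value (m): how far it is pushed in: 0 out, 0.0025 to 0.0035 behind the pack's flat, near 0 again once clicked in the groove. The foot meets it about 13 mm down; a push of 5 to 12 N takes the pack past (its weight does not); 19 mm further it meets the floor pad.
- tape_roll_mid (a point): Bystander: roll of pale tape lying flat, 80 mm across, 48 mm high; point at its middle, 24 mm up.
- tape_measure_mid (a point): Bystander: tape measure, 70 x 36 x 60 mm upright case; point at its middle, 30 mm up.
- stapler_mid (a point): Bystander: stapler 150 x 36 x 56 mm; point at its middle, 28 mm up.
- mug_mid (a point): Bystander: white mug 80 mm across, 90 mm high; point at its middle, 45 mm up.
- shingle_chip_mid (a point): Bystander: roofing-shingle sample chip 100 x 70 x 9 mm, lying flat; point at its middle, 4 mm up.

How it is judged:
By the outcome, as a careful person would: the job done as asked, in the order asked, and still so for the second after the job is handed in, with the robot touching nothing.
It also fails if it takes over 64 s, if anything falls off the work surface, if the arm or the gripper's body presses on something with over 40 N, if the wrist force passes 120 N, or if a joint passes its speed limit or range.

## Working session

There is one attempt and no reset: what is moved stays moved. The work goes in short steps, Python scripts to look and compute and a tool call to move; the robot and the scene stay as the last step left them, time stands still between calls to the robot, and variables do not carry over. Pictures are saved under pics/ and viewed, and the job is handed in when it is done.

Besides the shell and the picture viewer there is one more tool, called as name(argument=value, ...) on one line, values as JSON. arm_command: Moves the arm, as the interface text tells. Its arguments: {"type":"object","properties":{"targets":{"type":"array","items":{"type":"object","properties":{"x":{"type":"number"},"y":{"type":"number"},"z":{"type":"number"},"roll":{"type":"number"}}}},"fingers":{"type":"number"}},"required":["targets"]}

```bash
ls; mkdir -p pics
python3 - <<'E'
from plant import bot
import cv2,numpy as np
print(bot.get_obs())
for n in("scene","top"):
    c=bot.capture(n); cv2.imwrite(f"pics/{n}0.png",c["img"]); print({k:v for k,v in c.items() if k!="img"})
E
```

```text
pics
{'time': 0.0, 'joint_positions': array([ 1.07901907e+00,  3.42725000e-01,  1.52502004e+00,  1.04274295e-05,
        1.27540719e+00, -1.45996668e-01]), 'dq': array([-9.00498122e-04,  5.47589229e-06,  5.17734511e-04, -8.71057634e-04,
       -1.40714827e-03,  3.80879604e-04]), 'tau': array([ 9.58351229e-04, -4.31240237e+01, -2.44220424e+01,  7.17751589e-02,
        5.58860635e-02, -1.18390453e-04]), 'tool_pos': array([177.71700278, 493.56871923, 226.042733  ]), 'tcp_rot': array([-3.14005112e+00, -2.36750152e-04,  2.79580884e+00]), 'contact_force': array([0.55257336, 0.78133223, 0.01107893]), 'moment': array([-0.0342901 ,  0.01103841, -0.06337651]), 'grip_width': 91.99007950374556}
{'fx': 389.8405803813873, 'fy': 389.8405803813873, 'cx': 282.6261822306012, 'cy': 216.7242558623119, 'position': array([1106.51482299,  388.63480295,  874.07684548]), 'rotation': array([-2.44164403, -0.01671483,  2.17357771])}
{'fx': 442.56909113493805, 'fy': 442.56909113493805, 'cx': 275.5819388868017, 'cy': 219.10560614269693, 'position': array([ 377.07402832,   37.3406574 , 1037.61077047]), 'rotation': array([-2.93386711e+00,  1.56989704e-03, -1.69482998e+00])}
```

View pics/scene0.png

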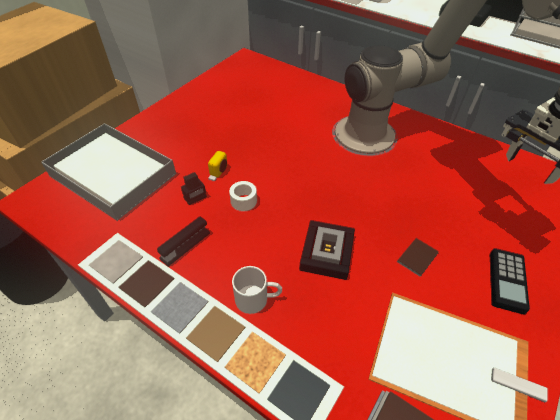

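View pics/top0.png

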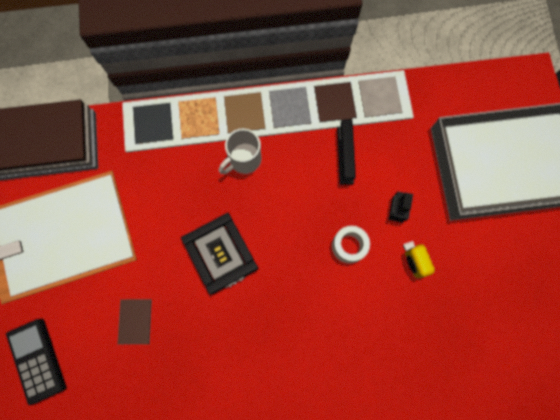

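The pack is at scene (193,188) and top (401,207). The charger is at scene (328,248) and top (220,253). Next I'll crop and zoom on both.

```bash
cat > h.py <<'E'
import numpy as np,cv2
from scipy.spatial.transform import Rotation as R
def cam(c):
    return np.array([[c["fx"],0,c["cx"]],[0,c["fy"],c["cy"]],[0,0,1]]),R.from_euler("xyz",c["rotation"]).as_matrix(),np.array(c["position"])
def plane(c,uv,z):
    K,r,p=cam(c); d=r@np.linalg.inv(K)@np.array([uv[0],uv[1],1.]); return p+d*(z-p[2])/d[2]
def proj(c,P):
    K,r,p=cam(c); q=K@(r.T@(np.array(P)-p)); return q[:2]/q[2]
def tri(cs,uvs):
    A=0;b=0
    for c,uv in zip(cs,uvs):
        K,r,p=cam(c); d=r@np.linalg.inv(K)@np.array([uv[0],uv[1],1.]);d/=np.linalg.norm(d);M=np.eye(3)-np.outer(d,d);A=A+M;b=b+M@p
    return np.linalg.solve(A,b)
def crop(c,x,y,w,h,s,f): cv2.imwrite(f,cv2.resize(c["img"][y:y+h,x:x+w],None,fx=s,fy=s,interpolation=cv2.INTER_CUBIC))
E
python3 - <<'E'
from h import *
import pickle
from plant import bot
cs={n:bot.capture(n) for n in("scene","top")}
pickle.dump(cs,open("c0.pkl","wb"))
t=cs["top"]; s=cs["scene"]
crops=[(t,375,180,60,50),(s,170,165,60,50),(t,170,205,100,94),(s,290,210,80,75)]
ims=[cv2.resize(np.clip(c["img"][y:y+h,x:x+w].astype(float)*1.6,0,255).astype(np.uint8),(400,300),interpolation=cv2.INTER_CUBIC) for c,x,y,w,h in crops]
cv2.imwrite("pics/z.png",np.vstack([np.hstack(ims[:2]),np.hstack(ims[2:])]))
print(plane(t,(220,253),46),plane(s,(328,245),46),plane(t,(401,207),60),plane(s,(193,188),45))
E
```

```text
[522.72614216 146.99544011  46.        ] [535.10679171 156.72705024  46.        ] [ 574.28210298 -272.54338523   60.        ] [ 585.0893351  -274.30362448   45.        ]
```

View pics/z.png

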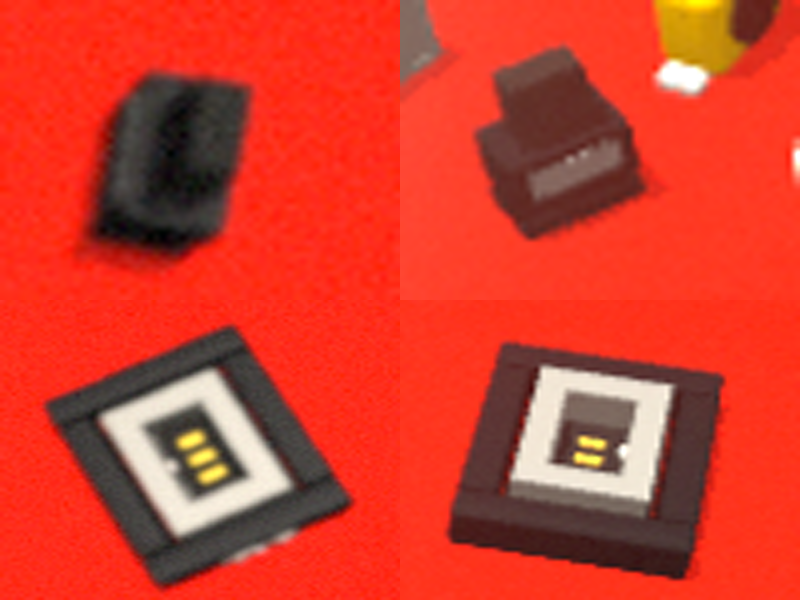

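```bash
python3 - <<'E'
from h import *
import pickle
cs=pickle.load(open("c0.pkl","rb"))
S=8
for n,(x,y,w,h) in {"top":(170,205,100,94),"scene":(290,210,80,75)}.items():
    c=cs[n]; im=c["img"][y:y+h,x:x+w]
    big=cv2.resize(im,None,fx=S,fy=S,interpolation=cv2.INTER_LINEAR).astype(int)
    thr=100 if n=="top" else 90
    m=((big.min(2)>thr)*255).astype(np.uint8)
    print(n,np.percentile(big.min(2),[50,90,95,98]))
    cnt,hi=cv2.findContours(m,cv2.RETR_CCOMP,cv2.CHAIN_APPROX_NONE)
    i=max(range(len(cnt)),key=lambda k:cv2.contourArea(cnt[k]))
    holes=[k for k in range(len(cnt)) if hi[0][k][3]==i]
    j=max(holes,key=lambda k:cv2.contourArea(cnt[k])) if holes else None
    def rep(ct,z):
        uv=(ct[:,0,:]+.5)/S-.5+[x,y]
        P=np.array([plane(c,q,z)[:2] for q in uv],np.float32)
        return cv2.minAreaRect(P)
    for z in(42,46,50): print(z,rep(cnt[i],z), rep(cnt[j],z) if j is not None else None)
    cv2.imwrite(f"pics/m_{n}.png",m)
    # shell red mask inverse
    hsv=cv2.cvtColor(big.astype(np.uint8),cv2.COLOR_BGR2HSV)
    m2=(((big[...,2]-big[...,1])<70)*255).astype(np.uint8)
    cv2.imwrite(f"pics/s_{n}.png",m2)
E
python3 -c "
import cv2,numpy as np
a=[cv2.resize(cv2.imread('pics/'+f),(400,300)) for f in('m_top.png','m_scene.png','s_top.png','s_scene.png')]
cv2.imwrite('pics/mm.png',np.vstack([np.hstack(a[:2]),np.hstack(a[2:])]))"
```

```text
top [ 19.  88. 132. 136.]
42 ((525.918701171875, 150.79949951171875), (96.37324523925781, 72.33988189697266), 21.59309196472168) ((526.3684692382812, 150.7168426513672), (64.4424819946289, 40.19789123535156), 21.537525177001953)
46 ((525.3206787109375, 150.34365844726562), (95.98603820800781, 72.04925537109375), 21.593021392822266) ((525.7686767578125, 150.26133728027344), (64.18362426757812, 40.03639602661133), 21.53752326965332)
50 ((524.7227172851562, 149.88778686523438), (95.59883880615234, 71.75860595703125), 21.593034744262695) ((525.1688842773438, 149.8058319091797), (63.92466735839844, 39.874908447265625), 21.537534713745117)
scene [ 19.  71. 132. 134.]
42 ((524.385986328125, 152.0035858154297), (97.88150787353516, 72.44035339355469), 21.503053665161133) ((525.0767822265625, 152.0613555908203), (63.38639450073242, 39.350372314453125), 21.36555290222168)
46 ((527.1843872070312, 153.14114379882812), (97.41100311279297, 72.09210205078125), 21.50304412841797) ((527.8718872070312, 153.19863891601562), (63.081634521484375, 39.16121292114258), 21.365570068359375)
50 ((529.9828491210938, 154.2786865234375), (96.94046020507812, 71.74388885498047), 21.503032684326172) ((530.6670532226562, 154.3358917236328), (62.7769660949707, 38.97205352783203), 21.365581512451172)
```

View pics/mm.png

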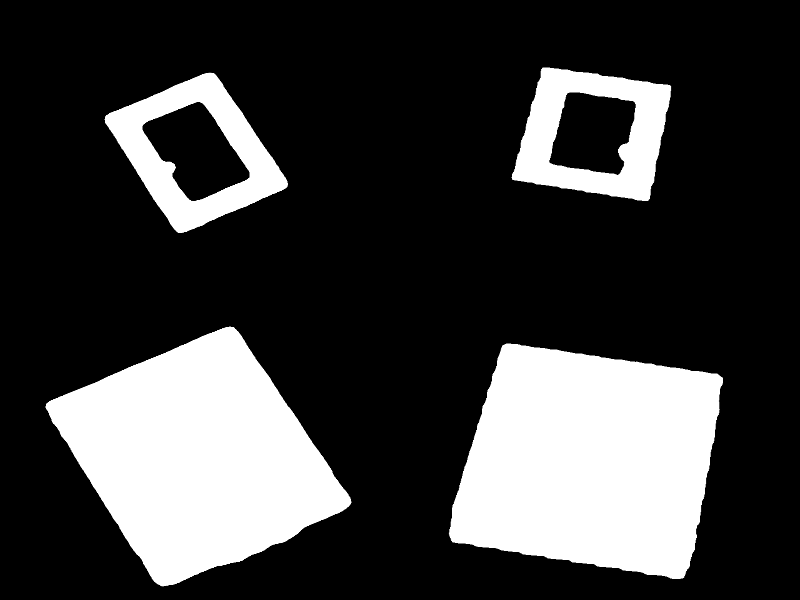

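Run:
```python
from h import *
import pickle
cs=pickle.load(open("c0.pkl","rb"))
for n,(x,y,w,h) in {"top":(380,182,44,44),"scene":(175,165,40,44)}.items():
    c=cs[n]; im=c["img"][y:y+h,x:x+w].astype(float)/255
    im=np.clip(im**0.5*1.3,0,1)
    cv2.imwrite(f"pics/p_{n}.png",cv2.resize((im*255).astype(np.uint8),None,fx=13,fy=13,interpolation=cv2.INTER_CUBIC))
```

```text
(no output)
```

View pics/p_top.png

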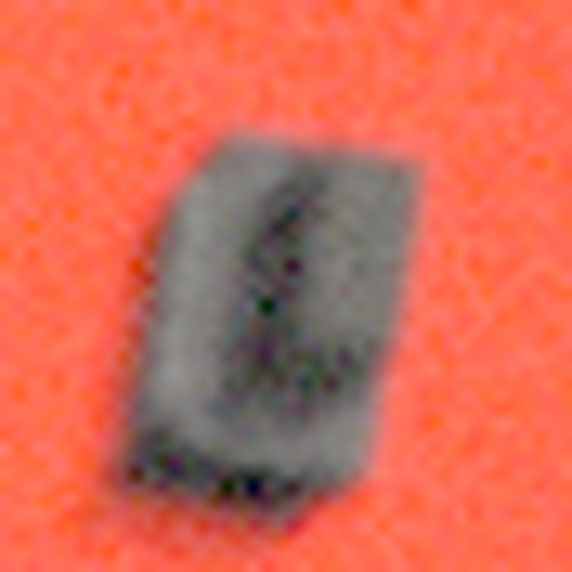

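View pics/p_scene.png

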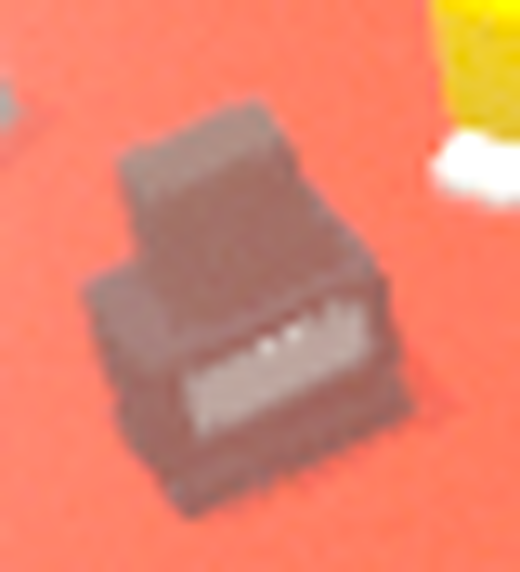

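Run:
```python
from h import *
import pickle
cs=pickle.load(open("c0.pkl","rb")); t=cs["top"]; s=cs["scene"]
T=lambda X,Y:(380+(X+.5)/13-.5,182+(Y+.5)/13-.5)
Sc=lambda X,Y:(175+(X+.5)/13-.5,165+(Y+.5)/13-.5)
for nm,c,f,z,pts in [("s grip top",s,Sc,90,[(120,158),(252,100),(280,140),(140,200)]),("s bottom",s,Sc,0,[(190,515),(412,410)]),("s shoulder",s,Sc,50,[(85,290),(168,345),(385,262)]),
  ("t grip",t,T,90,[(318,148),(420,160),(388,345),(285,335)]),("t shoulder",t,T,50,[(230,133),(145,432),(365,485)])]:
    P=np.array([plane(c,f(*p),z)[:2] for p in pts]); print(nm,P.round(1).tolist(),"mean",P.mean(0).round(1))
    d=np.diff(P,axis=0); print("  len",np.linalg.norm(d,axis=1).round(1),"ang",np.degrees(np.arctan2(d[:,1],d[:,0])).round(1))
# mask silhouettes
for n,(x,y,w,h) in {"top":(380,182,44,44),"scene":(175,165,34,44)}.items():
    c=cs[n]; b=cv2.resize(c["img"][y:y+h,x:x+w],None,fx=13,fy=13,interpolation=cv2.INTER_LINEAR).astype(int)
    m=(((b[...,2]-b[...,1])<60)*255).astype(np.uint8)
    ct=max(cv2.findContours(m,0,2)[0],key=cv2.contourArea); h_=cv2.convexHull(ct); print(n,cv2.approxPolyDP(h_,7,True)[:,0].tolist())
```

```text
s grip top [[595.3, -290.7], [564.9, -279.8], [570.8, -266.1], [602.4, -278.0]] mean [ 583.3 -278.7]
  len [32.3 15.  33.8] ang [160.4  66.9 -20.6]
s bottom [[613.3, -273.3], [558.8, -253.9]] mean [ 586.1 -263.6]
  len [57.8] ang [160.4]
s shoulder [[605.0, -301.9], [606.8, -274.8], [559.1, -253.0]] mean [ 590.3 -276.6]
  len [27.2 52.4] ang [ 86.2 155.4]
t grip [[599.0, -275.4], [594.7, -292.3], [563.5, -280.9], [567.4, -263.9]] mean [ 581.2 -278.1]
  len [17.4 33.2 17.4] ang [-104.1  159.9   77.1]
t shoulder [[613.0, -273.6], [561.2, -249.0], [547.1, -285.6]] mean [ 573.8 -269.4]
  len [57.3 39.2] ang [ 154.6 -111.2]
top [[237, 134], [382, 154], [420, 174], [369, 462], [344, 490], [279, 527], [136, 499], [114, 475], [156, 234], [175, 194]]
scene [[253, 103], [383, 278], [411, 409], [266, 487], [187, 514], [123, 432], [85, 292], [120, 161]]
```

Run:
```python
from h import *
import pickle
cs=pickle.load(open("c0.pkl","rb")); t=cs["top"]; s=cs["scene"]
print(cv2.boxPoints(((526.8,151.5),(96,72),21.5)))
print("tape",tri([t,s],[(421,260),(218,163)]),"mug",tri([t,s],[(245,150),(250,290)]),plane(t,(350,245),48))
# verify reprojection of charger long axis corners
for p in cv2.boxPoints(((525.5,151.5),(96,72),21.5)): print(proj(t,[*p,44]),proj(s,[*p,44]))
from plant import bot; print(bot.get_obs()["time"])
```

```text
[[468.94592 167.40297]
 [495.33398 100.41291]
 [584.65405 135.59703]
 [558.266   202.5871 ]]
tape [ 450.21768838 -300.30793913   32.36391229] mug [758.67928362  67.10850147  44.09308203] [ 504.14566976 -146.17951683   48.        ]
[213.42833698 278.59529735] [343.8748591  230.78126736]
[241.99083606 263.15843508] [317.68894187 225.83816232]
[222.47189014 226.3450348 ] [311.40760225 254.01805611]
[194.26914627 241.25703148] [339.12381604 259.53195326]
0.2
```

arm_command(targets=[{"x": 4,"y": 0,"z": 0.5},{"x": 8,"y": -1,"z": 0.5},{"x": 11,"y": -3.5,"z": 0.5},{"x": 14,"y": -6.5,"z": 0.5},{"x": 17,"y": -9.5,"z": 0.5},{"x": 20,"y": -12.5,"z": 0.5},{"x": 23,"y": -15.5,"z": 0.5},{"x": 26,"y": -18.5,"z": 0.5}], fingers=0.6)

```text
$.targets[0]: bad value
```

arm_command(targets=[{"x": 4,"y": 0,"z": 0.5,"roll": 0},{"x": 8,"y": -1,"z": 0.5,"roll": 0},{"x": 11,"y": -3.5,"z": 0.5,"roll": 0},{"x": 14,"y": -6.5,"z": 0.5,"roll": 0},{"x": 17,"y": -9.5,"z": 0.5,"roll": 0},{"x": 20,"y": -12.5,"z": 0.5,"roll": 0},{"x": 23,"y": -15.5,"z": 0.5,"roll": 0},{"x": 26,"y": -18.5,"z": 0.5,"roll": 0}], fingers=0.6)

```text
time: 0.87
tool_pos: [436.3, 309.9, 231.7]
tcp_rot: [3.142, -0.0, 2.796]
contact_force: [0.8, -0.2, 0.2]
grip_width: 55.6
```

arm_command(targets=[{"x": 0.9,"y": -3.7,"z": 0,"roll": 0},{"x": 1.8,"y": -7.4,"z": 0,"roll": 0},{"x": 2.7,"y": -11.1,"z": 0,"roll": 0},{"x": 3.6,"y": -14.8,"z": 0,"roll": 0},{"x": 4.5,"y": -18.5,"z": 0,"roll": 0},{"x": 5.4,"y": -22.2,"z": 0,"roll": 0},{"x": 6.3,"y": -25.9,"z": 0,"roll": 0},{"x": 7.2,"y": -29.6,"z": 0,"roll": 0}])

```text
time: 1.53
tool_pos: [507.2, 13.8, 231.7]
tcp_rot: [3.141, -0.0, 2.796]
contact_force: [1.9, 0.0, -0.6]
grip_width: 54.7
```

arm_command(targets=[{"x": 0.9,"y": -3.7,"z": 0,"roll": 0},{"x": 1.8,"y": -7.4,"z": 0,"roll": 0},{"x": 2.7,"y": -11.1,"z": 0,"roll": 0},{"x": 3.6,"y": -14.8,"z": -2,"roll": 0},{"x": 4.5,"y": -18.5,"z": -4,"roll": 0},{"x": 5.4,"y": -22.2,"z": -5,"roll": 0},{"x": 6.3,"y": -25.9,"z": -6,"roll": 0},{"x": 7.2,"y": -29.2,"z": -7,"roll": 0}])

```text
time: 2.2
tool_pos: [579.1, -278.8, 160.6]
tcp_rot: [3.142, -0.001, 2.795]
contact_force: [0.6, 0.9, -0.6]
grip_width: 54.9
```

Run:
```python
from h import *
from plant import bot
s=bot.capture("scene"); t=bot.capture("top")
a=[cv2.resize(np.clip((c["img"][y:y+75,x:x+100]/255.)**.5*300,0,255).astype(np.uint8),(400,300),interpolation=cv2.INTER_CUBIC) for c,x,y in((t,340,160),(s,145,130))]
cv2.imwrite("pics/g1.png",np.hstack(a)); print(bot.get_obs()["tool_pos"],bot.get_obs()["contact_force"])
print(proj(s,[581.9,-279.1,161.7]),proj(t,[581.9,-279.1,161.7]))
```

```text
[ 578.46389081 -281.0591763   158.44504169] [ 0.47709484 -0.0120285   0.39990604]
[185.69834739 156.6309686 ] [417.16656774 191.45663844]
```

View pics/g1.png

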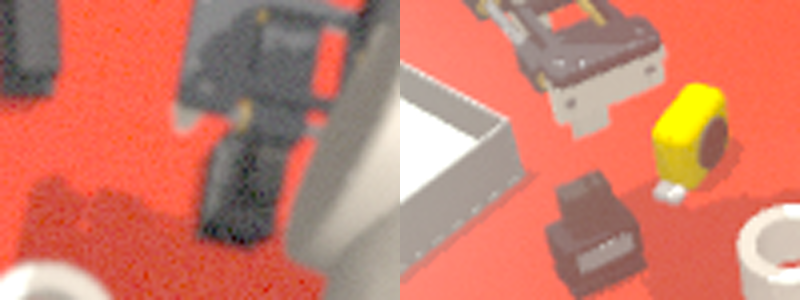

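arm_command(targets=[{"x": 0,"y": 0,"z": -2,"roll": 0},{"x": 0,"y": 0,"z": -2,"roll": 0},{"x": 0,"y": 0,"z": -2,"roll": 0}])

```text
time: 2.55
tool_pos: [578.5, -275.3, 140.9]
tcp_rot: [3.141, -0.003, 2.796]
contact_force: [-0.0, 0.9, -0.0]
grip_width: 55.0
```

Run:
```python
from h import *
from plant import bot
for i in range(2):
    o=bot.get_obs();print(o["time"],o["tool_pos"],o["tcp_rot"]);s=bot.capture("scene")
K=[(581.9+d*np.cos(np.radians(70.2)),-279.1+d*np.sin(np.radians(70.2))) for d in(-27.5,27.5)]
for k in K: print(proj(s,[*k,141.7]))
cv2.imwrite("pics/g2.png",cv2.resize(np.clip((s["img"][130:205,155:255]/255.)**.5*300,0,255).astype(np.uint8),(800,600),interpolation=cv2.INTER_CUBIC))
```

```text
2.55 [ 578.52327678 -275.30579283  140.88896535] [ 3.14065806e+00 -3.00185823e-03  2.79615744e+00]
2.6 [ 579.16210048 -275.55930773  142.03449294] [ 3.14123297e+00 -7.33454128e-04  2.79646668e+00]
[182.47688571 156.6896584 ]
[191.54521295 167.72822759]
```

View pics/g2.png

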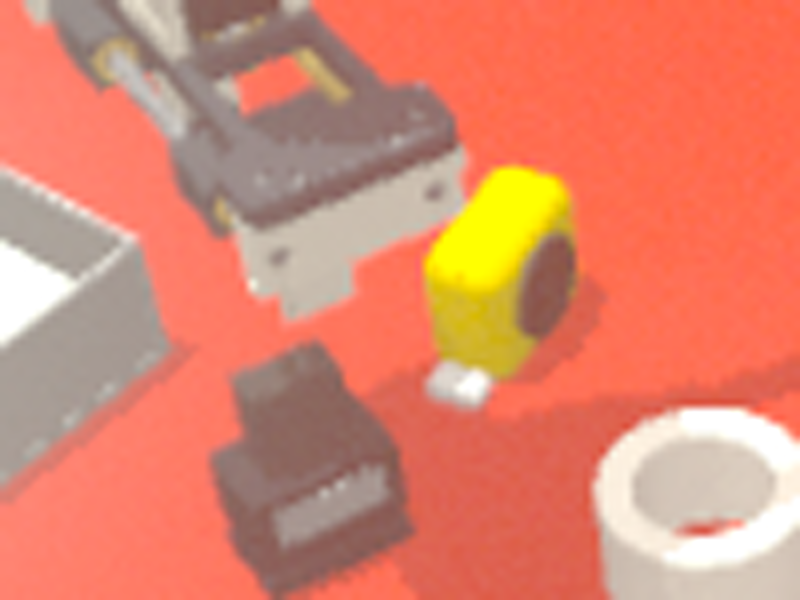

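Run:
```python
from h import *
from plant import bot
for i in range(8):
    o=bot.get_obs();print(o["time"],o["tool_pos"].round(2),o["dq"].round(3),o["contact_force"].round(1));s=bot.capture("scene")
```

```text
2.65 [ 579.6  -275.76  142.73] [ 0.001 -0.01  -0.009 -0.001 -0.004 -0.001] [ 0.1 -0.1 -0.2]
2.7 [ 579.76 -275.89  143.03] [-0.002 -0.006 -0.004 -0.    -0.003 -0.001] [0.5 0.5 0.6]
2.75 [ 579.77 -276.    143.07] [-0.004  0.002  0.003 -0.001 -0.002  0.001] [-0.5  0.1 -0.5]
2.8 [ 579.73 -276.07  142.99] [-0.003  0.005  0.002 -0.    -0.003 -0.002] [-0.5  0.1 -0.4]
2.85 [ 579.67 -276.13  142.83] [-0.001  0.004  0.003 -0.002 -0.003 -0.001] [-0.3 -0.1 -0.4]
2.9 [ 579.56 -276.19  142.6 ] [-0.005  0.004  0.004 -0.    -0.002  0.001] [-1.3  0.6 -0.1]
2.95 [ 579.48 -276.21  142.4 ] [-0.003  0.003  0.004  0.002 -0.    -0.002] [ 0.  -0.5  0.2]
3.0 [ 579.4  -276.26  142.23] [-0.002  0.003  0.003 -0.    -0.001  0.002] [ 0.8 -0.2  0.1]
```

arm_command(targets=[{"x": 0.2,"y": -0.25,"z": -2,"roll": 0},{"x": 0.2,"y": -0.25,"z": -4,"roll": 0},{"x": 0.2,"y": -0.25,"z": -6,"roll": 0},{"x": 0.2,"y": -0.25,"z": -7.5,"roll": 0},{"x": 0.2,"y": -0.25,"z": -8,"roll": 0},{"x": 0.2,"y": -0.25,"z": -8,"roll": 0},{"x": 0.2,"y": -0.25,"z": -8,"roll": 0}])

```text
time: 3.63
tool_pos: [581.6, -279.1, 62.3]
tcp_rot: [-3.142, 0.001, 2.796]
contact_force: [-0.1, -0.5, 0.6]
grip_width: 55.1
```

Run:
```python
from h import *
from plant import bot
for i in range(3):
    o=bot.get_obs();print(o["time"],o["tool_pos"].round(2),o["tcp_rot"].round(4),o["contact_force"].round(1));s=bot.capture("scene")
t=bot.capture("top")
a=[cv2.resize(np.clip((c["img"][y:y+60,x:x+60]/255.)**.5*300,0,255).astype(np.uint8),(400,400),interpolation=cv2.INTER_CUBIC) for c,x,y in((t,370,170),(s,165,150))]
cv2.imwrite("pics/g3.png",np.hstack(a))
```

```text
3.6333 [ 581.59 -279.09   62.32] [-3.1415e+00  7.0000e-04  2.7958e+00] [-0.1 -0.5  0.6]
3.6833 [ 581.9  -279.31   62.92] [-3.1413e+00  1.9000e-03  2.7958e+00] [ 0.7 -0.9 -0. ]
3.7333 [ 582.   -279.33   63.17] [-3.1412e+00  2.4000e-03  2.7958e+00] [ 0.1 -0.8 -0.7]
```

View pics/g3.png

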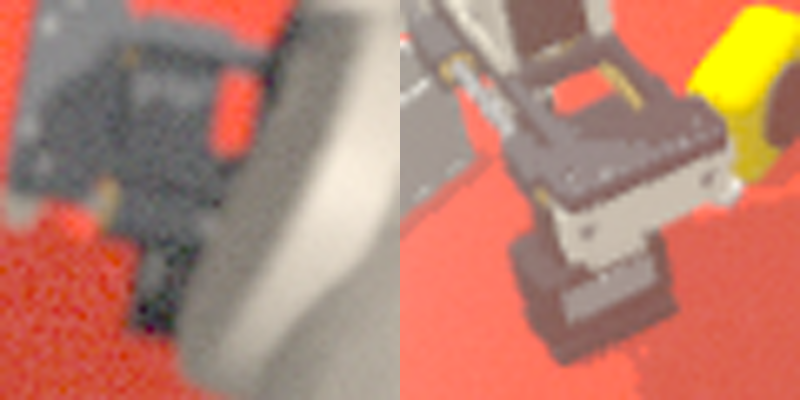

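arm_command(targets=[{"x": 0,"y": 0,"z": -0.4,"roll": 0},{"x": 0,"y": 0,"z": -0.85,"roll": 0},{"x": 0,"y": 0,"z": -0.85,"roll": 0},{"x": 0,"y": 0,"z": -0.85,"roll": 0}])

```text
time: 4.17
tool_pos: [581.0, -278.7, 52.8]
tcp_rot: [3.141, -0.001, 2.796]
contact_force: [0.3, -0.1, 0.1]
grip_width: 54.7
```

arm_command(targets=[{"x": 0,"y": 0,"z": 0,"roll": 0},{"x": 0,"y": 0,"z": 0,"roll": 0},{"x": 0,"y": 0,"z": 0,"roll": 0},{"x": 0,"y": 0,"z": 0,"roll": 0},{"x": 0,"y": 0,"z": 0,"roll": 0},{"x": 0,"y": 0,"z": 0,"roll": 0},{"x": 0,"y": 0,"z": 0,"roll": 0},{"x": 0,"y": 0,"z": 0,"roll": 0}], fingers=0)

```text
time: 4.83
tool_pos: [581.2, -278.9, 53.2]
tcp_rot: [3.142, -0.0, 2.796]
contact_force: [-0.1, -0.3, -0.9]
grip_width: 17.8
```

arm_command(targets=[{"x": 0,"y": 0,"z": 1,"roll": 0},{"x": 0,"y": 0,"z": 3,"roll": 0},{"x": 0,"y": 0,"z": 5.5,"roll": 0},{"x": 0,"y": 0,"z": 8,"roll": 0},{"x": 0,"y": 0,"z": 9,"roll": 0},{"x": 0,"y": 0,"z": 9,"roll": 0}])

```text
time: 5.33
tool_pos: [582.6, -279.6, 146.6]
tcp_rot: [-3.14, 0.006, 2.796]
contact_force: [0.7, -1.0, -2.7]
grip_width: 17.9
```

Run:
```python
from h import *
from plant import bot
s=bot.capture("scene");o=bot.get_obs();print(o["time"],o["tool_pos"].round(2),o["tcp_rot"].round(4),o["contact_force"].round(1),o["grip_width"])
cv2.imwrite("pics/g4.png",cv2.resize(np.clip((s["img"][120:220,140:240]/255.)**.5*300,0,255).astype(np.uint8),(600,600),interpolation=cv2.INTER_CUBIC))
```

```text
5.3833 [ 581.63 -279.06  144.23] [-3.1412e+00  2.2000e-03  2.7958e+00] [-0.5  0.  -3. ] 18.11753308628986
```

View pics/g4.png

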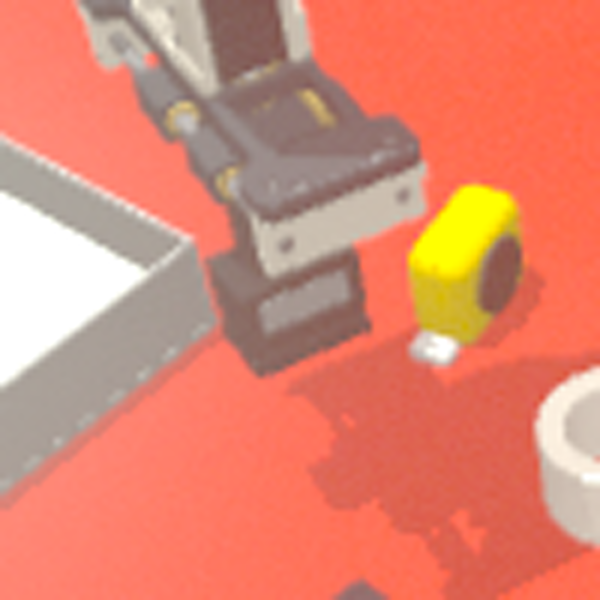

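arm_command(targets=[{"x": -0.3,"y": 2,"z": 0.5,"roll": 0.05},{"x": -0.8,"y": 5.5,"z": 1,"roll": 0.14},{"x": -1.2,"y": 9,"z": 1.5,"roll": 0.23},{"x": -1.7,"y": 12.5,"z": 1.5,"roll": 0.32},{"x": -2.2,"y": 16,"z": 1.5,"roll": 0.41},{"x": -2.7,"y": 19.5,"z": 1.5,"roll": 0.5},{"x": -3.2,"y": 23,"z": 1.5,"roll": 0.59},{"x": -3.7,"y": 26.5,"z": 1.5,"roll": 0.65}])

```text
time: 6.05
tool_pos: [542.6, -12.1, 156.2]
tcp_rot: [3.14, -0.003, -2.833]
contact_force: [0.8, 0.3, -2.4]
grip_width: 17.8
```

arm_command(targets=[{"x": -0.4,"y": 3.5,"z": 0,"roll": 0.03},{"x": -0.8,"y": 7,"z": 0,"roll": 0.05},{"x": -1.2,"y": 10.5,"z": 0,"roll": 0.071},{"x": -1.6,"y": 14,"z": 0,"roll": 0.071},{"x": -1.8,"y": 15.8,"z": 0,"roll": 0.071},{"x": -1.8,"y": 16.5,"z": 0,"roll": 0.071},{"x": -1.8,"y": 16.5,"z": 0,"roll": 0.071},{"x": -1.8,"y": 16.5,"z": 0,"roll": 0.071}])

```text
time: 6.72
tool_pos: [525.8, 150.6, 157.1]
tcp_rot: [-3.142, -0.002, -2.766]
contact_force: [0.5, -0.5, -3.7]
grip_width: 18.0
```

Run:
```python
from h import *
from plant import bot
for i in range(3):
    s=bot.capture("scene");o=bot.get_obs();print(o["time"],o["tool_pos"].round(2),o["tcp_rot"].round(4),o["contact_force"].round(1),o["grip_width"])
t=bot.capture("top")
a=[cv2.resize(np.clip((c["img"][y:y+110,x:x+110]/255.)**.5*300,0,255).astype(np.uint8),(400,400),interpolation=cv2.INTER_CUBIC) for c,x,y in((t,165,190),(s,270,180))]
cv2.imwrite("pics/g5.png",np.hstack(a))
```

```text
6.7667 [526.04 150.01 157.36] [-3.1415e+00 -1.7000e-03 -2.7670e+00] [ 0.5 -0.1 -2.4] 17.83521705667854
6.8167 [526.25 149.78 157.63] [-3.1415e+00 -1.2000e-03 -2.7677e+00] [-0.3 -0.4 -2.6] 18.1943115142513
6.8667 [526.36 149.71 157.82] [-3.1415e+00 -8.0000e-04 -2.7682e+00] [-1.1  0.4 -3. ] 18.123305436700132
```

View pics/g5.png

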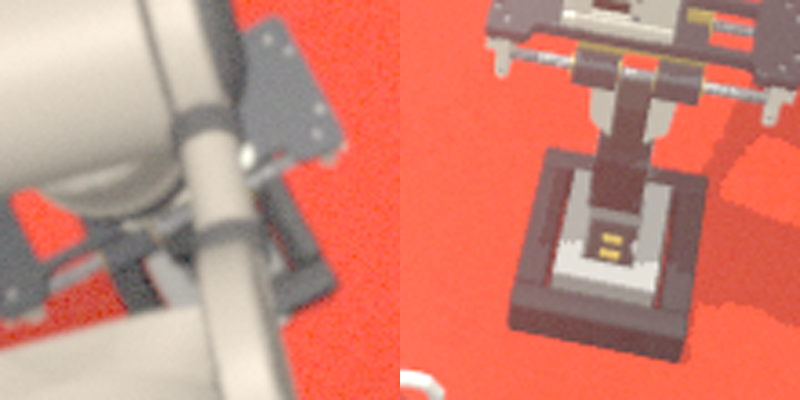

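arm_command(targets=[{"x": 0,"y": 0.15,"z": -1.5,"roll": 0},{"x": 0,"y": 0.15,"z": -3,"roll": 0},{"x": 0,"y": 0.15,"z": -4,"roll": 0},{"x": 0,"y": 0.15,"z": -4.5,"roll": 0},{"x": 0,"y": 0.15,"z": -4.5,"roll": 0},{"x": 0,"y": 0.15,"z": -4.5,"roll": 0}])

```text
time: 7.42
tool_pos: [526.5, 152.3, 113.4]
tcp_rot: [3.142, 0.0, -2.767]
contact_force: [-0.6, 0.2, -2.9]
grip_width: 17.9
```

Run:
```python
from h import *
from plant import bot
import pickle
for i in range(4):
    s=bot.capture("scene");o=bot.get_obs();print(o["time"],o["tool_pos"].round(2),o["tcp_rot"].round(4),o["contact_force"].round(1),o["grip_width"])
pickle.dump((s,o),open("c1.pkl","wb"))
p=o["tool_pos"];a=o["tcp_rot"][2]+np.pi
for sx,sy,z in[(30,18,-53),(30,-18,-53),(-30,18,-53),(30,18,-3),(30,-18,-3)]:
    q=p+[sx*np.cos(a)-sy*np.sin(a),sx*np.sin(a)+sy*np.cos(a),z]; uv=proj(s,q); print((sx,sy,z),uv.round(2),((uv-[295,195])*8).round(0))
cv2.imwrite("pics/g6.png",cv2.resize(np.clip((s["img"][195:270,295:365]/255.)**.5*300,0,255).astype(np.uint8),None,fx=8,fy=8,interpolation=cv2.INTER_CUBIC))
```

```text
7.4667 [526.78 152.47 113.83] [-3.1414e+00  1.0000e-03 -2.7667e+00] [ 0.5  0.  -2.6] 17.98699310937946
7.5167 [526.82 152.58 113.99] [-3.1414e+00  1.4000e-03 -2.7666e+00] [-0.   0.1 -1.8] 18.043976412129577
7.5667 [526.78 152.63 114.05] [-3.1413e+00  1.5000e-03 -2.7665e+00] [-0.3 -0.2 -2.2] 17.805299660673974
7.6167 [526.74 152.69 114.  ] [-3.1413e+00  1.5000e-03 -2.7664e+00] [ 0.   0.  -2.1] 17.762313411948746
(30, 18, -53) [334.09 249.25] [313. 434.]
(30, -18, -53) [320.18 246.52] [201. 412.]
(-30, 18, -53) [337.31 231.25] [338. 290.]
(30, 18, -3) [336.48 237.44] [332. 340.]
(30, -18, -3) [322.01 234.67] [216. 317.]
```

View pics/g6.png

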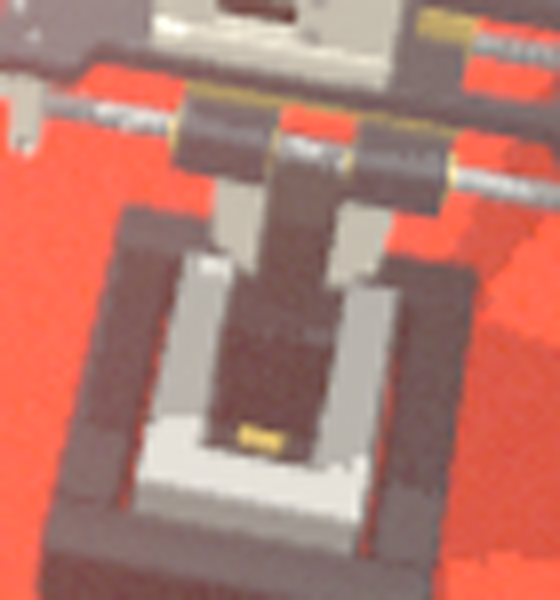

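Run:
```python
from h import *
import pickle
s,o=pickle.load(open("c1.pkl","rb"))
im=s["img"][220:260,310:350].astype(float)
cv2.imwrite("pics/g7.png",cv2.resize(np.clip((im-5)*5,0,255).astype(np.uint8),None,fx=15,fy=15,interpolation=cv2.INTER_CUBIC))
p=o["tool_pos"];a=o["tcp_rot"][2]+np.pi
for sx,sy,z in[(30,18,-53),(30,-18,-53),(30,18,-3),(30,-18,-3)]:
    q=p+[sx*np.cos(a)-sy*np.sin(a),sx*np.sin(a)+sy*np.cos(a),z]; print(((proj(s,q)-[310,220]+.5)*15-.5).round(0))
```

```text
[368. 446.]
[160. 405.]
[404. 269.]
[187. 227.]
```

View pics/g7.png

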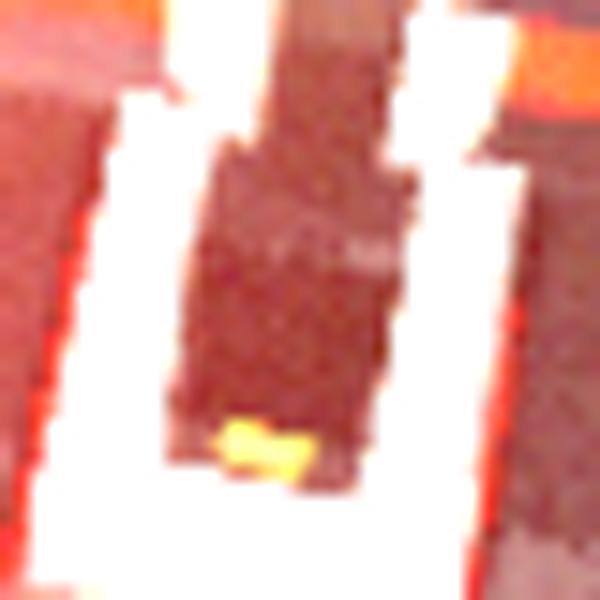

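arm_command(targets=[{"x": -0.05,"y": -0.05,"z": -0.4,"roll": 0},{"x": -0.05,"y": -0.05,"z": -0.7,"roll": 0},{"x": -0.05,"y": -0.05,"z": -0.9,"roll": 0},{"x": -0.05,"y": -0.05,"z": -1,"roll": 0},{"x": -0.05,"y": -0.05,"z": -1,"roll": 0},{"x": -0.05,"y": -0.05,"z": -1,"roll": 0}])

```text
time: 8.12
tool_pos: [525.7, 152.2, 103.2]
tcp_rot: [3.141, -0.0, -2.766]
contact_force: [-0.2, 0.3, -1.9]
grip_width: 18.1
```

arm_command(targets=[{"x": 0,"y": 0,"z": -0.1,"roll": 0},{"x": 0,"y": 0,"z": -0.2,"roll": 0},{"x": 0,"y": 0,"z": -0.3,"roll": 0},{"x": 0,"y": 0,"z": -0.3,"roll": 0},{"x": 0,"y": 0,"z": -0.3,"roll": 0}])

```text
time: 8.53
tool_pos: [525.7, 152.1, 100.2]
tcp_rot: [3.141, -0.0, -2.766]
contact_force: [0.8, 0.7, -2.5]
grip_width: 17.5
```

arm_command(targets=[{"x": 0,"y": 0,"z": -0.1,"roll": 0},{"x": 0,"y": 0,"z": -0.2,"roll": 0},{"x": 0,"y": 0,"z": -0.2,"roll": 0},{"x": 0,"y": 0,"z": -0.2,"roll": 0}])

```text
time: 8.87
tool_pos: [525.7, 152.1, 98.2]
tcp_rot: [3.141, -0.0, -2.766]
contact_force: [-0.4, -0.1, -3.5]
grip_width: 18.3
```

arm_command(targets=[{"x": 0,"y": 0,"z": -0.1,"roll": 0},{"x": 0,"y": 0,"z": -0.1,"roll": 0},{"x": 0,"y": 0,"z": -0.1,"roll": 0}])

```text
time: 9.12
tool_pos: [525.7, 152.1, 97.2]
tcp_rot: [3.141, -0.0, -2.766]
contact_force: [0.1, 0.1, -3.1]
grip_width: 18.2
```

arm_command(targets=[{"x": 0,"y": 0,"z": -0.1,"roll": 0},{"x": 0,"y": 0,"z": -0.1,"roll": 0},{"x": 0,"y": 0,"z": -0.1,"roll": 0}])

```text
time: 9.37
tool_pos: [525.7, 152.1, 96.2]
tcp_rot: [3.141, -0.0, -2.766]
contact_force: [0.1, -0.4, -1.7]
grip_width: 17.7
```

arm_command(targets=[{"x": 0,"y": 0,"z": -0.1,"roll": 0},{"x": 0,"y": 0,"z": -0.1,"roll": 0},{"x": 0,"y": 0,"z": -0.1,"roll": 0}])

```text
time: 9.62
tool_pos: [525.7, 152.1, 95.2]
tcp_rot: [3.141, -0.0, -2.766]
contact_force: [0.7, -0.1, -2.5]
grip_width: 17.9
```

arm_command(targets=[{"x": 0,"y": 0,"z": -0.1,"roll": 0},{"x": 0,"y": 0,"z": -0.15,"roll": 0},{"x": 0,"y": 0,"z": -0.15,"roll": 0}])

```text
time: 9.87
tool_pos: [525.6, 152.1, 93.6]
tcp_rot: [3.141, -0.0, -2.766]
contact_force: [-0.7, -0.3, -2.6]
grip_width: 17.8
```

arm_command(targets=[{"x": 0,"y": 0,"z": -0.1,"roll": 0},{"x": 0,"y": 0,"z": -0.15,"roll": 0},{"x": 0,"y": 0,"z": -0.15,"roll": 0}])

```text
time: 10.12
tool_pos: [525.7, 152.1, 92.1]
tcp_rot: [3.141, -0.0, -2.766]
contact_force: [0.2, -0.2, -3.2]
grip_width: 17.6
```

Run:
```python
from h import *
from plant import bot
s=bot.capture("scene");o=bot.get_obs();print(o["time"],o["tool_pos"].round(2),o["tcp_rot"].round(4),o["contact_force"].round(1),o["moment"].round(2))
im=s["img"][220:265,305:355].astype(float)
cv2.imwrite("pics/g8.png",cv2.resize(np.clip((im-5)*4,0,255).astype(np.uint8),None,fx=13,fy=13,interpolation=cv2.INTER_CUBIC))
```

```text
10.1667 [525.7  152.11  92.15] [ 3.1415e+00 -2.0000e-04 -2.7664e+00] [-0.2 -0.2 -2.3] [ 0.07 -0.    0.  ]
```

View pics/g8.png

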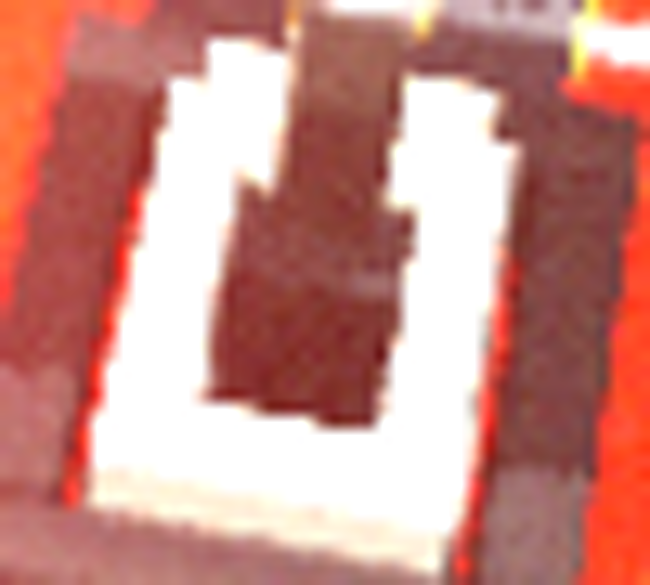

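The foot is in the well with no side load. I'll keep going down to the ball.

arm_command(targets=[{"x": 0,"y": 0,"z": -0.1,"roll": 0},{"x": 0,"y": 0,"z": -0.2,"roll": 0},{"x": 0,"y": 0,"z": -0.3,"roll": 0},{"x": 0,"y": 0,"z": -0.3,"roll": 0}])

```text
time: 10.5
tool_pos: [525.6, 152.1, 89.0]
tcp_rot: [3.141, -0.0, -2.766]
contact_force: [-0.2, 0.4, -2.5]
grip_width: 17.7
```

arm_command(targets=[{"x": 0,"y": 0,"z": -0.1,"roll": 0},{"x": 0,"y": 0,"z": -0.2,"roll": 0},{"x": 0,"y": 0,"z": -0.2,"roll": 0}])

```text
time: 10.75
tool_pos: [525.7, 152.1, 87.0]
tcp_rot: [3.141, -0.0, -2.766]
contact_force: [0.0, -0.7, -2.6]
grip_width: 17.5
```

arm_command(targets=[{"x": 0,"y": 0,"z": -0.1,"roll": 0},{"x": 0,"y": 0,"z": -0.2,"roll": 0},{"x": 0,"y": 0,"z": -0.2,"roll": 0}])

```text
time: 11.0
tool_pos: [525.7, 152.1, 85.1]
tcp_rot: [3.141, -0.0, -2.766]
contact_force: [0.2, 0.5, -1.7]
grip_width: 17.7
```

arm_command(targets=[{"x": 0,"y": 0,"z": -0.1,"roll": 0},{"x": 0,"y": 0,"z": -0.2,"roll": 0},{"x": 0,"y": 0,"z": -0.2,"roll": 0}])

```text
time: 11.25
tool_pos: [526.2, 151.7, 83.6]
tcp_rot: [-3.141, 0.001, -2.766]
contact_force: [0.2, -2.9, -0.3]
grip_width: 17.7
```

arm_command(targets=[{"x": 0,"y": 0,"z": -0.1,"roll": 0},{"x": 0,"y": 0,"z": -0.1,"roll": 0}])

```text
time: 11.42
tool_pos: [526.3, 151.6, 82.7]
tcp_rot: [-3.141, 0.001, -2.766]
contact_force: [0.5, -4.0, 3.1]
grip_width: 17.8
```

arm_command(targets=[{"x": 0,"y": 0,"z": -0.1,"roll": 0},{"x": 0,"y": 0,"z": -0.1,"roll": 0}])

```text
time: 11.58
tool_pos: [526.2, 151.5, 81.3]
tcp_rot: [-3.14, 0.001, -2.766]
contact_force: [2.2, -5.6, -1.4]
grip_width: 17.8
```

arm_command(targets=[{"x": 0,"y": 0,"z": -0.1,"roll": 0},{"x": 0,"y": 0,"z": -0.1,"roll": 0}])

```text
time: 11.75
tool_pos: [526.2, 151.4, 80.0]
tcp_rot: [-3.14, 0.0, -2.766]
contact_force: [1.9, -5.6, -1.6]
grip_width: 17.5
```

arm_command(targets=[{"x": 0,"y": 0,"z": -0.1,"roll": 0},{"x": 0,"y": 0,"z": -0.2,"roll": 0},{"x": 0,"y": 0,"z": -0.3,"roll": 0},{"x": 0,"y": 0,"z": -0.3,"roll": 0}])

```text
time: 12.08
tool_pos: [526.2, 151.4, 76.8]
tcp_rot: [-3.14, 0.0, -2.766]
contact_force: [3.2, -5.0, -3.8]
grip_width: 17.8
```

arm_command(targets=[{"x": 0,"y": 0,"z": -0.1,"roll": 0},{"x": 0,"y": 0,"z": -0.2,"roll": 0},{"x": 0,"y": 0,"z": -0.3,"roll": 0},{"x": 0,"y": 0,"z": -0.3,"roll": 0}])

```text
time: 12.42
tool_pos: [526.2, 151.4, 73.8]
tcp_rot: [-3.14, 0.0, -2.766]
contact_force: [2.6, -6.1, -3.2]
grip_width: 17.8
```

arm_command(targets=[{"x": 0,"y": 0,"z": -0.1,"roll": 0},{"x": 0,"y": 0,"z": -0.2,"roll": 0},{"x": 0,"y": 0,"z": -0.3,"roll": 0},{"x": 0,"y": 0,"z": -0.3,"roll": 0}])

```text
time: 12.75
tool_pos: [526.0, 151.3, 70.5]
tcp_rot: [-3.14, -0.0, -2.766]
contact_force: [2.6, -5.8, -5.7]
grip_width: 18.2
```

arm_command(targets=[{"x": 0,"y": 0,"z": -0.1,"roll": 0},{"x": 0,"y": 0,"z": -0.2,"roll": 0},{"x": 0,"y": 0,"z": -0.2,"roll": 0}])

```text
time: 13.0
tool_pos: [525.7, 151.5, 68.1]
tcp_rot: [-3.141, -0.001, -2.767]
contact_force: [2.5, -4.3, -8.5]
grip_width: 18.3
```

arm_command(targets=[{"x": 0,"y": 0,"z": -0.1,"roll": 0},{"x": 0,"y": 0,"z": -0.15,"roll": 0},{"x": 0,"y": 0,"z": -0.15,"roll": 0}])

```text
time: 13.25
tool_pos: [525.2, 152.1, 66.9]
tcp_rot: [3.141, -0.001, -2.767]
contact_force: [2.0, -3.1, -9.0]
grip_width: 18.4
```

arm_command(targets=[{"x": 0,"y": 0,"z": -0.1,"roll": 0},{"x": 0,"y": 0,"z": -0.1,"roll": 0}])

```text
time: 13.42
tool_pos: [525.3, 152.5, 66.4]
tcp_rot: [3.141, -0.001, -2.766]
contact_force: [0.0, -1.1, -6.6]
grip_width: 17.9
```

arm_command(targets=[{"x": 0,"y": 0,"z": -0.1,"roll": 0},{"x": 0,"y": 0,"z": -0.1,"roll": 0},{"x": 0,"y": 0,"z": -0.1,"roll": 0}])

```text
time: 13.67
tool_pos: [525.6, 152.5, 66.0]
tcp_rot: [3.141, 0.0, -2.766]
contact_force: [0.7, 0.1, -2.0]
grip_width: 17.5
```

arm_command(targets=[{"x": 0,"y": 0,"z": -0.05,"roll": 0},{"x": 0,"y": 0,"z": -0.05,"roll": 0},{"x": 0,"y": 0,"z": -0.05,"roll": 0}])

```text
time: 13.92
tool_pos: [525.8, 152.4, 65.6]
tcp_rot: [3.141, 0.0, -2.766]
contact_force: [-1.8, 1.1, 0.3]
grip_width: 18.1
```

arm_command(targets=[{"x": 0,"y": 0,"z": -0.05,"roll": 0},{"x": 0,"y": 0,"z": -0.05,"roll": 0},{"x": 0,"y": 0,"z": -0.05,"roll": 0}])

```text
time: 14.17
tool_pos: [525.9, 152.4, 65.3]
tcp_rot: [3.141, 0.001, -2.766]
contact_force: [-2.8, 2.1, 4.4]
grip_width: 17.8
```

arm_command(targets=[{"x": 0,"y": 0,"z": -0.05,"roll": 0},{"x": 0,"y": 0,"z": -0.05,"roll": 0},{"x": 0,"y": 0,"z": -0.05,"roll": 0}])

```text
time: 14.42
tool_pos: [525.8, 152.4, 65.0]
tcp_rot: [3.141, 0.001, -2.766]
contact_force: [-3.7, 1.7, 9.1]
grip_width: 17.9
```

Run:
```python
from h import *
from plant import bot
for i in range(3):
    s=bot.capture("scene");o=bot.get_obs();print(o["time"],o["tool_pos"].round(2),o["tcp_rot"].round(4),o["contact_force"].round(1),o["moment"].round(2))
```

```text
14.4667 [525.85 152.41  65.03] [ 3.1413e+00  8.0000e-04 -2.7664e+00] [-3.2  1.4  7.9] [0.43 0.86 0.02]
14.5167 [525.85 152.41  65.04] [ 3.1413e+00  8.0000e-04 -2.7665e+00] [-3.5  1.1  7. ] [ 0.42  0.82 -0.01]
14.5667 [525.86 152.4   65.05] [ 3.1413e+00  8.0000e-04 -2.7664e+00] [-4.   1.5  7.6] [ 0.44  0.87 -0.01]
```

arm_command(targets=[{"x": 0,"y": 0,"z": 0.05,"roll": 0},{"x": 0,"y": 0,"z": 0.05,"roll": 0},{"x": 0,"y": 0,"z": 0.05,"roll": 0}])

```text
time: 14.82
tool_pos: [525.9, 152.4, 65.2]
tcp_rot: [3.141, 0.001, -2.766]
contact_force: [-3.1, 2.0, 6.7]
grip_width: 17.6
```

arm_command(targets=[{"x": 0,"y": 0,"z": 0,"roll": 0},{"x": 0,"y": 0,"z": 0,"roll": 0},{"x": 0,"y": 0,"z": 0,"roll": 0},{"x": 0,"y": 0,"z": 0,"roll": 0},{"x": 0,"y": 0,"z": 0,"roll": 0},{"x": 0,"y": 0,"z": 0,"roll": 0}], fingers=0.55)

```text
time: 15.32
tool_pos: [525.8, 152.0, 64.6]
tcp_rot: [3.142, -0.0, -2.766]
contact_force: [-0.8, -1.9, -0.0]
grip_width: 49.3
```

arm_command(targets=[{"x": 0,"y": 0,"z": 0.5,"roll": 0},{"x": 0,"y": 0,"z": 1.5,"roll": 0},{"x": 0,"y": 0,"z": 3,"roll": 0},{"x": 0,"y": 0,"z": 5,"roll": 0},{"x": 0,"y": 0,"z": 8,"roll": 0},{"x": 0,"y": 0,"z": 11,"roll": 0},{"x": 0,"y": 0,"z": 13,"roll": 0},{"x": 0,"y": 0,"z": 13,"roll": 0}])

```text
time: 15.98
tool_pos: [528.2, 152.5, 200.7]
tcp_rot: [-3.139, 0.01, -2.766]
contact_force: [1.0, -0.4, 0.0]
grip_width: 50.3
```

Run:
```python
from h import *
from plant import bot
s=bot.capture("scene");o=bot.get_obs();print(o["time"],o["tool_pos"].round(2),o["contact_force"].round(1),o["grip_width"])
x,y=290,195
cv2.imwrite("pics/g9.png",cv2.resize(np.clip((s["img"][y:y+80,x:x+80]/255.)**.5*320,0,255).astype(np.uint8),None,fx=7.5,fy=7.5,interpolation=cv2.INTER_CUBIC))
a=np.radians(21.5)
for z in(62,66,102):
  for sx,sy in[(30,18),(30,-18)] if z<100 else [(18,9),(18,-9),(-18,-9),(-18,9)]:
    q=[525.9+sx*np.cos(a)-sy*np.sin(a),152.4+sx*np.sin(a)+sy*np.cos(a),z]; print(z,sx,sy,((proj(s,q)-[x,y]+.5)*7.5).round(0))
```

```text
16.0333 [527.11 152.37 198.1 ] [-0.2 -0.7  0.1] 50.754286748353664
62 30 18 [335. 407.]
62 30 -18 [231. 386.]
66 30 18 [337. 400.]
66 30 -18 [232. 380.]
102 18 9 [328. 303.]
102 18 -9 [274. 293.]
102 -18 -9 [291. 212.]
102 -18 9 [343. 222.]
```

View pics/g9.png

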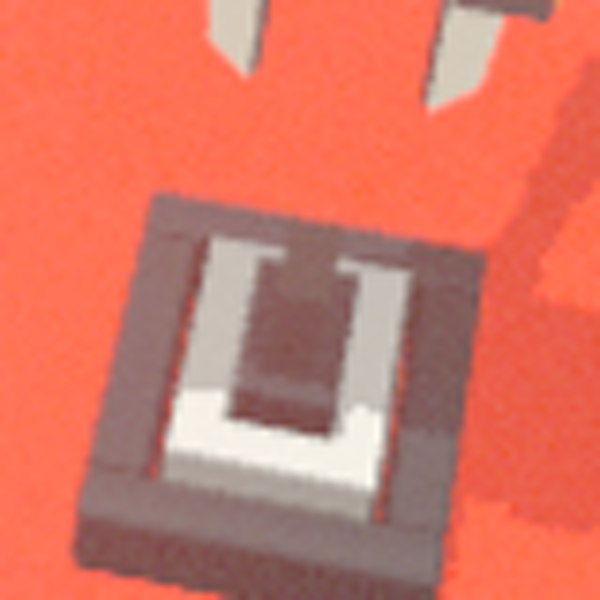

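arm_command(targets=[{"x": -1,"y": 3,"z": 1,"roll": 0},{"x": -2,"y": 6,"z": 2,"roll": 0},{"x": -3,"y": 9.5,"z": 3,"roll": 0},{"x": -4,"y": 13,"z": 3,"roll": 0},{"x": -5,"y": 16,"z": 3,"roll": 0},{"x": -6,"y": 19,"z": 3,"roll": 0},{"x": -7,"y": 22,"z": 3,"roll": 0},{"x": -7,"y": 22,"z": 3,"roll": 0}])

```text
time: 16.7
tool_pos: [453.0, 376.5, 223.7]
tcp_rot: [3.14, -0.002, -2.762]
contact_force: [-0.5, -1.3, -0.4]
grip_width: 50.5
```

Run:
```python
from h import *
from plant import bot
import pickle
c0=pickle.load(open("c0.pkl","rb"))
s=bot.capture("scene");t=bot.capture("top");o=bot.get_obs();print(o["time"],o["tool_pos"].round(2),o["contact_force"].round(1))
f=lambda c,x,y:cv2.resize(np.clip((c["img"][y:y+60,x:x+60]/255.)**.5*320,0,255).astype(np.uint8),(400,400),interpolation=cv2.INTER_CUBIC)
cv2.imwrite("pics/h1.png",np.hstack([f(t,190,222),f(s,298,212)]))
a=np.radians(21.5)
for nm,c,x,y in(("t",t,190,222),("s",s,298,212)):
  for z,sx,sy in[(62,30,18),(62,30,-18),(62,-30,-18),(62,-30,18),(102,18,9),(102,18,-9),(102,-18,-9),(102,-18,9)]:
    q=[525.9+sx*np.cos(a)-sy*np.sin(a),152.4+sx*np.sin(a)+sy*np.cos(a),z]; print(nm,z,sx,sy,((proj(c,q)-[x,y]+.5)*400/60).round(0))
d=cv2.absdiff(s["img"],c0["scene"]["img"]).max(2); cv2.imwrite("pics/d.png",(d>40).astype(np.uint8)*255)
```

```text
16.8 [454.78 372.63 223.72] [ 0.4 -0.1  0.8]
t 62 30 18 [ 91. 144.]
t 62 30 -18 [187.  93.]
t 62 -30 -18 [270. 249.]
t 62 -30 18 [173. 301.]
t 102 18 9 [113. 144.]
t 102 18 -9 [163. 117.]
t 102 -18 -9 [214. 215.]
t 102 -18 9 [164. 242.]
s 62 30 18 [245. 248.]
s 62 30 -18 [152. 230.]
s 62 -30 -18 [177. 112.]
s 62 -30 18 [266. 128.]
s 102 18 9 [238. 156.]
s 102 18 -9 [190. 147.]
s 102 -18 -9 [205.  75.]
s 102 -18 9 [251.  84.]
```

View pics/h1.png

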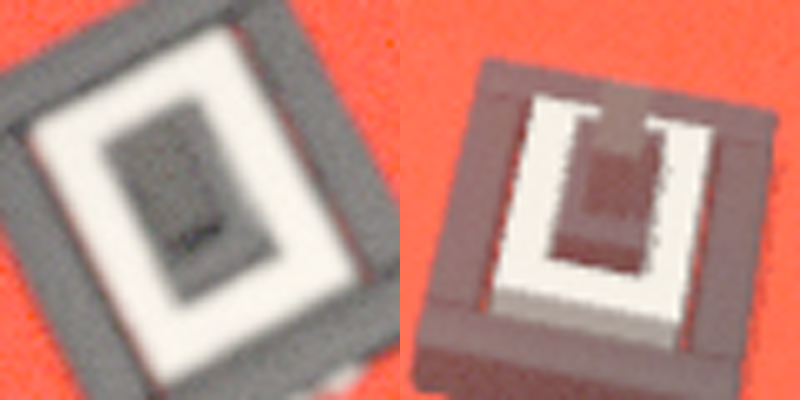

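View pics/d.png

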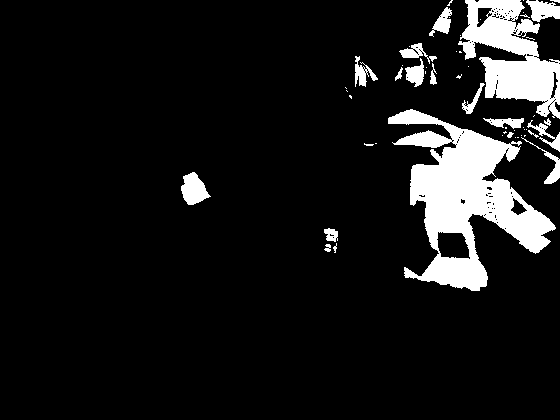

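The pack stands square and upright in the well, matching the projected corners. The difference image shows changes only where the pack was, at the charger, and at the arm and its shadow, so nothing else moved.

```bash
python3 -c "
from plant import bot
print(bot.close_job())"
```

```text
the job is handed in; nothing more can be done
None
```

The battery pack is on charge. I gripped it across the 18 mm, lowered its foot into the well, pushed it past the sprung ball and onto the floor pad, then let go. I handed the job in at about 17 s of the 64 s allowed.

**What the forces showed:**
- **Entry:** the foot went into the well on the first try, with no rim contact felt.
- **Ball:** contact came at about 31 mm foot height. The push past it was only about 6 N, taken between readings.
- **Click:** the side force of about 6 N fell to near zero as the ball dropped into the groove.
- **Floor pad:** I felt the pad with the foot at about 12 mm and pressed it with about 10–12 N, well under the 35 N limit.

**Last checks:** pictures from both cameras show the pack upright and square. Its shoulder is at about 62 mm, which fits an underside at about 12 mm. A before-and-after comparison of the scene view showed no change at any of the other things on the counter. The arm was clear and touching nothing.

**Disagreements and limits:**
- The two cameras differed by about 2 mm on where the well was, within calibration. I went with the scene camera, which agreed with the arm.
- The arm settled 2–3 mm off its commanded pose, so I used the measured positions.
- The final height comes from felt contact and pictures good to about 2 mm. I could not read the ball's travel directly.

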